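Roll the edge trim home on a panel

ROBOT

A 6-joint arm with a two-finger parallel gripper is mounted at the origin on the work surface; the furniture and walls round the work are solid. World frame = base frame: x ahead of the robot, y to its left, z up, the work surface at z = 0. Lengths are in m, angles in rad, forces in N, time in s.
With the tool pointing down it reaches from about 0.4 to 0.925 m from the base axis. Payload 12.5 kg.
Tool frame: the origin (TCP) lies midway between the tips of the shut fingers; the grasp point (between the pads) lies 19 mm behind it; z points along the fingers, x is the direction in which the jaws open and shut, and the axes are right-handed (so a half turn about z gives the same grasp; the last joint's range is limited). The gripper opens to 95 mm and grips with 3 to 60 N. Pads are 20 mm wide; open, the fingers measure 119 mm over their backs; the gripper's body (75 mm by 180 mm) begins 59 mm behind the grasp point.
Start: joints at [1.181, 0.491, 1.559, -0, 1.092, -0.106], TCP at [0.175, 0.6, 0.215] pointing down, gripper open.
Joint ranges: [-3.1, 3.1], [-0.84, 2.19], [0.05, 2.79], [-1.13, 4.28], [0.06, 2.93], [-2.69, 2.69]. Speed limits (rad/s): [2.22, 2.22, 2.79, 3.14, 3.14, 3.14].

INTERFACE

Orientations are given as a rotation vector (axis times angle).
In Python, from station import bot gives the robot as it stands.
- The arm moves only by the shell command python3 -m crank 'ROWS'. ROWS is text: rows parted by semicolons, each of 7 numbers parted by spaces: the shift along the tool's x, y, z in mm, then the turn, a rotation vector about the tool's x, y, z in degrees, then the finger opening in mm, from 0 to 95.1. In form: dx dy dz rx ry rz jaw; .... A call has exactly 5 rows; each row is the pose to reach, as a shift and turn from the pose commanded when the call began, along the tool's axes at that moment; what a row does not reach only later rows make up. A row lasts 1/8 s, in which the tool goes at most 62.5 mm and 10.7 degrees, less where a joint would pass 70% of its speed; a pose out of reach is approached as far as the arm can. A call with a gripper value outside its range is refused whole. The fingers move at their own pace and stop on an object; the grip force is fixed at half the most. Time passes only in rows, so rows that repeat a pose let the fingers close, or fill a call up. It gives the time, the measured TCP pose, the force and the opening at its end, in the units of the state.
- bot.read_state(): the state, without advancing time (a new reading comes with each control period).
- bot.read_camera(name): name is "scene" or "side" or "wrist"; returns a dict with "pixels" (400x640x3 uint8, red, green, blue), "K" (3x3 intrinsics, pixels), "extrinsics" (4x4, takes a point from world to camera coordinates). Camera axes: x right, y down, z forward; pixel columns grow to the right and rows downward; lengths in m; the calibration is good to about 2 mm. A picture is of the moment at which its call begins. There is no depth.
- bot.sign_off(): hands the job in, once; it reports no verdict.
The state is a dict: "t": time; "joint_positions": joint angles; "dq": joint speeds; "effort": joint torques, N m; "eef_pos": TCP position; "tcp_rot": TCP orientation; "force": force on the tool from outside, world axes, zero at the start; "moment": the same for the moment, N m; "grip_width": opening from 0.0 (shut) to 1.0 (fully open).
Only numpy, scipy, OpenCV 4.12 (cv2) and the standard library are available. Lean on these libraries where they do the work, as an engineer would, in place of code of your own. Each camera call takes 0.05 s, during which the arm holds its last target.

TASK

The grey trim along the top edge of the pale grey panel in the holding jig has only been started in its groove. Take the hand roller by its handle from its stand and roll it along the trim with firm but not crushing pressure until the trim is seated flush along its whole length, keeping the gripper itself off the panel and jig. Then put the roller back upright, fully down in its stand, and let go, leaving the other things on the bench where they are.

Things in the scene. Friction and masses are not known exactly. Their poses are not given: they have to be found in the camera images.
- jig: Fixed holding jig: plywood base 280 x 84 x 18 mm, two pairs of wooden cheeks 70 mm high (at x = -95 and 95 mm), each with a black star knob on the +y side (to y = 65 mm). Origin: centre of the underside of the base, on the worktop; x along the trim, z up. The cheeks clamp a pale grey panel 250 x 22 x 90 mm on edge, its top edge 108 mm above this origin or up to 12 mm more. It does not move.
- trim_mid (a point): Middle of the grey trim (200 mm along x, 24 wide), at the lowest height its top face can have when seated, 111 mm over the worktop; axes as the jig. The panel was clamped by hand: at mid-length the seated face really lies 0 to 12 mm above this point, and slopes along x by up to 2.3 degrees either way (4 mm at the ends); this is not reported. More than 40 N from the roller crushes the trim.
- roller_grip (a point): Centre of the wooden handle of the loose hand roller (0.3 to 0.5 kg, 115 mm high), upright in its stand. Handle 26 x 26 mm square, flats facing x and y, from 31 mm below to 31 mm above this point; under it a steel collar 38 mm across, 9 mm high. z up along the handle, axle along y: it rolls along x. A grip of 40 N or more holds while pressing with 15 N.
- roller: The same hand roller; origin at the middle of the tyre's lowest line, 83 mm below the handle's centre, axes the same. Free-running rubber tyre 36 mm in diameter, 40 mm wide, in a steel fork 34 mm (x) by 58 mm (y) whose two side plates end 6 mm above this origin.
- stand_ledge (a point): Fixed wooden stand, 74 x 96 x 34 mm: a pocket 43 mm (x) by 66 mm (y), about 4 mm to spare round the fork. The fork's side plates stand on two ledges, the tyre hangs free. This point: mid-pocket at ledge height, 20 mm over the worktop; walls reach 14 mm above it. Roller home: axle along y here (either way round), handle centre 77 mm above this point.
- trim_1 (a joint): How far stretch 1 of 10 of the trim (20 mm long, centred at x = -90 mm of trim_mid) still stands proud of its seat, in m; 0 = fully seated. Each stretch goes down by itself under about 6 N, stays where it is pushed and does not spring back; at 0 it meets a firm stop. Starts lie between 0.0015 and 0.005.
- trim_2 (a joint): How far stretch 2 of 10 of the trim (20 mm long, centred at x = -70 mm of trim_mid) still stands proud of its seat, in m; 0 = fully seated. Behaves as stretch 1.
- trim_3 (a joint): How far stretch 3 of 10 of the trim (20 mm long, centred at x = -50 mm of trim_mid) still stands proud of its seat, in m; 0 = fully seated. Behaves as stretch 1.
- trim_4 (a joint): How far stretch 4 of 10 of the trim (20 mm long, centred at x = -30 mm of trim_mid) still stands proud of its seat, in m; 0 = fully seated. Behaves as stretch 1.
- trim_5 (a joint): How far stretch 5 of 10 of the trim (20 mm long, centred at x = -10 mm of trim_mid) still stands proud of its seat, in m; 0 = fully seated. Behaves as stretch 1.
- trim_6 (a joint): How far stretch 6 of 10 of the trim (20 mm long, centred at x = 10 mm of trim_mid) still stands proud of its seat, in m; 0 = fully seated. Behaves as stretch 1.
- trim_7 (a joint): How far stretch 7 of 10 of the trim (20 mm long, centred at x = 30 mm of trim_mid) still stands proud of its seat, in m; 0 = fully seated. Behaves as stretch 1.
- trim_8 (a joint): How far stretch 8 of 10 of the trim (20 mm long, centred at x = 50 mm of trim_mid) still stands proud of its seat, in m; 0 = fully seated. Behaves as stretch 1.
- trim_9 (a joint): How far stretch 9 of 10 of the trim (20 mm long, centred at x = 70 mm of trim_mid) still stands proud of its seat, in m; 0 = fully seated. Behaves as stretch 1.
- trim_10 (a joint): How far stretch 10 of 10 of the trim (20 mm long, centred at x = 90 mm of trim_mid) still stands proud of its seat, in m; 0 = fully seated. Behaves as stretch 1.
- glue_bottle: Yellow glue bottle with an orange cap, 164 mm high, standing on the worktop; bystander. Origin: centre of its underside.
- tape_measure: Tape measure, 37 x 81 x 62 mm; bystander. Origin: centre of its underside.
- mallet: Black rubber mallet with a wooden handle, 95 x 239 x 58 mm, lying; bystander. Origin: centre of its underside.
- grey_tape: Roll of grey tape, 92 mm across, 44 mm high, lying flat; bystander. Origin: centre of its underside.
- pencil_flat: Carpenter's pencil, 15 x 173 x 8 mm, lying; bystander. Origin: centre of its underside.
- trim_offcut: Offcut of the same grey trim, 85 x 24 x 12 mm, lying face down; bystander. Origin: centre of its underside.
- tyre (a joint): Turning angle of the roller's tyre about its axle, rad; it runs freely and has no stops.
There are look-alikes about, which are no part of the job. Leave any orange look-alike of the part that bears stand_ledge alone. Leave any green look-alike of the roller alone.

How it is judged:
By the outcome, as a careful person would: the job done as asked, in the order asked, and still so for the second after the job is handed in, with the robot touching nothing.
It also fails if it takes over 72 s, if anything falls off the work surface, if the arm or the gripper's body presses on something with over 40 N, if the wrist force passes 120 N, or if a joint passes its speed limit or range.

## Working session

There is one attempt and no reset: what is moved stays moved. The work goes in short steps, Python scripts to look and compute and a shell command to move; the robot and the scene stay as the last step left them, time stands still between calls to the robot, and variables do not carry over. Pictures are saved under pics/ and viewed, and the job is handed in when it is done.

```bash
ls; mkdir -p pics; python3 - <<'E'
from station import bot
import cv2,json,numpy as np
s=bot.read_state();print(s)
for n in ["scene","side","wrist"]:
    c=bot.read_camera(n);cv2.imwrite(f"pics/{n}0.png",c["pixels"][:,:,::-1]);print(n,c["K"],c["extrinsics"])
    np.savez(f"pics/{n}0.npz",**c)
E
```

```text
pics
{'t': 0.0, 'joint_positions': array([ 1.18139711e+00,  4.91540090e-01,  1.55947480e+00,  9.65319648e-06,
        1.09169762e+00, -1.05617240e-01]), 'dq': array([-0.00042592,  0.00121025, -0.00069572,  0.00139555,  0.00096498,
        0.00070907]), 'effort': array([-3.46755460e-04, -6.12647867e+01, -2.58171916e+01,  6.91719772e-02,
        4.83671436e-02, -1.66680134e-04]), 'eef_pos': array([0.17488123, 0.59976787, 0.21406512]), 'tcp_rot': array([ 2.51281349e+00,  1.88462520e+00, -1.51728664e-03]), 'force': array([-1.01560674, -0.11421319,  0.3505378 ]), 'moment': array([-0.02098701,  0.01529837,  0.02370219]), 'grip_width': 1.0016532753934004}
scene [[366.49218174   0.         319.02648869]
 [  0.         366.49218174 196.60743254]
 [  0.           0.           1.        ]] [[-0.4202965   0.90733979  0.00923829  0.26611855]
 [ 0.76961375  0.36185562 -0.52607527 -0.267154  ]
 [-0.48067196 -0.21399768 -0.85038783  1.65868092]
 [ 0.          0.          0.          1.        ]]
side [[450.872079     0.         317.55722852]
 [  0.         450.872079   203.23431247]
 [  0.           0.           1.        ]] [[ 8.84335277e-01  4.66851732e-01 -7.60107634e-04 -3.79195313e-01]
 [ 2.71842598e-01 -5.16260944e-01 -8.12142992e-01 -9.13533642e-02]
 [-3.79542776e-01  7.18000069e-01 -5.83457953e-01  1.73922241e+00]
 [ 0.00000000e+00  0.00000000e+00  0.00000000e+00  1.00000000e+00]]
wrist [[320.02553449   0.         320.29161747]
 [  0.         320.02553449 199.42269626]
 [  0.           0.           1.        ]] [[ 2.79975063e-01  9.60007235e-01 -2.67809158e-04 -6.25487198e-01]
 [ 9.29561859e-01 -2.71026301e-01  2.49918975e-01 -2.80804809e-02]
 [ 2.39851441e-01 -7.02200260e-02 -9.68266717e-01  3.90314086e-01]
 [ 0.00000000e+00  0.00000000e+00  0.00000000e+00  1.00000000e+00]]
```

View pics/scene0.png

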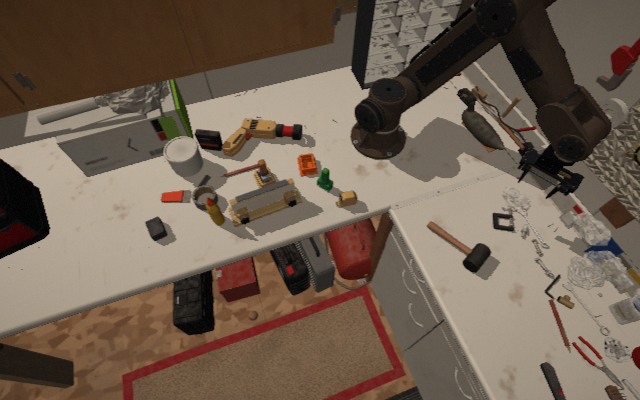

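View pics/side0.png

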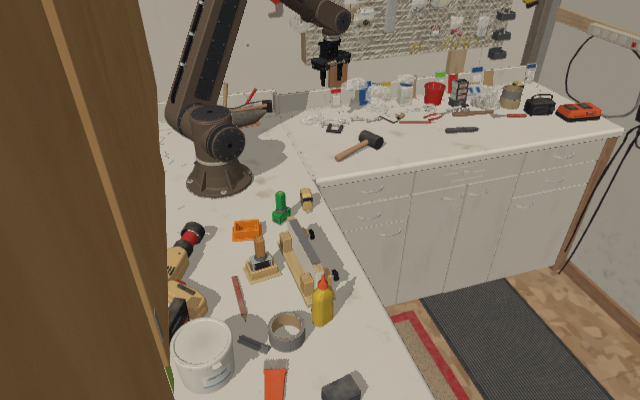

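View pics/wrist0.png

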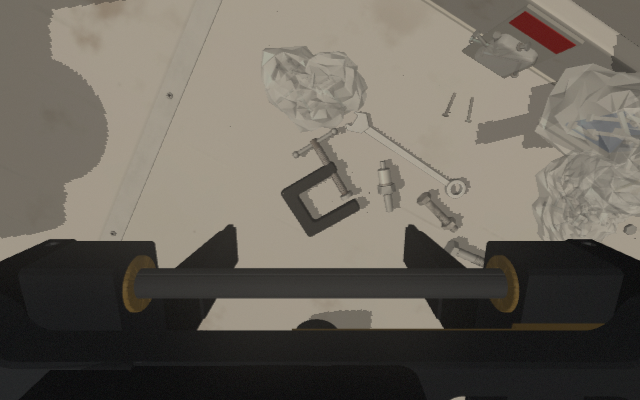

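```bash
python3 - <<'E'
import cv2
a=cv2.imread("pics/scene0.png")[145:235,200:360];cv2.imwrite("pics/c1.png",cv2.resize(a,None,fx=5,fy=5,interpolation=cv2.INTER_CUBIC))
a=cv2.imread("pics/side0.png")[180:330,220:360];cv2.imwrite("pics/c2.png",cv2.resize(a,None,fx=4,fy=4,interpolation=cv2.INTER_CUBIC))
E
```

```text
(no output)
```

View pics/c1.png

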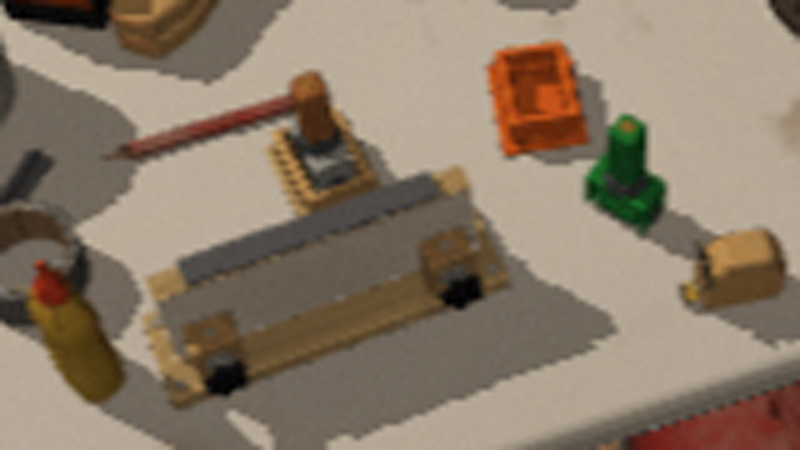

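View pics/c2.png

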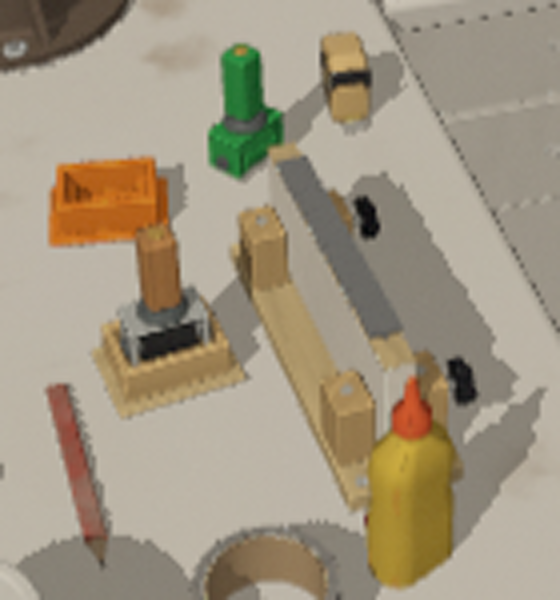

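```bash
cat > h.py <<'E'
import numpy as np,cv2
from scipy.optimize import least_squares
from scipy.spatial.transform import Rotation as R
def cam(n): 
    d=np.load(f"pics/{n}.npz"); return d["K"],d["extrinsics"]
def P(c): return c[0]@c[1][:3]
def tri(*obs):
    A=[]
    for c,(u,v) in obs:
        p=P(c); A+= [(u*p[2]-p[0])/c[0][0,0],(v*p[2]-p[1])/c[0][0,0]]
    X=np.linalg.svd(np.array(A))[2][-1]; X=X[:3]/X[3]
    return X,[np.round(proj(c,X)-np.array(o),1) for c,o in obs]
def proj(c,X):
    q=P(c)@np.append(X,1); return q[:2]/q[2]
def onz(c,uv,z):
    Ki=np.linalg.inv(c[0])@np.array([*uv,1]); Rm=c[1][:3,:3]; C=-Rm.T@c[1][:3,3]; d=Rm.T@Ki
    return C+d*(z-C[2])/d[2]
E
python3 - <<'E'
from h import *
s,d=cam("scene0"),cam("side0")
for n,a,b in [("handletop",(261.8,160.6),(259.2,238)),("trimL",(237.2,199.4),(317.5,263.5)),("trimR",(286.8,182.4),(292,219.5))]:
    print(n,tri((s,a),(d,b)))
E
```

```text
handletop (array([ 0.42313713, -0.34380733,  0.13179641]), [array([-0.3,  1. ]), array([-1.1, -0.9])])
trimL (array([ 0.60711771, -0.34497993,  0.11649105]), [array([-0.4,  1. ]), array([-1.2, -0.9])])
trimR (array([ 0.45803872, -0.21612158,  0.11774285]), [array([ 0.1, -0.3]), array([0.3, 0.2])])
```

```bash
cat >> h.py <<'E'
def cur():
    from station import bot
    s=bot.read_state(); return s["eef_pos"],R.from_rotvec(s["tcp_rot"]),s
def plan(target,xdir_deg=None,p=None,r=None):
    """tool down, tool x-axis at heading xdir_deg; returns shift mm and rotvec deg in tool axes"""
    if p is None: p,r,_=cur()
    d=r.inv().apply(np.array(target)-p)*1000
    if xdir_deg is None: return d,None
    a=np.radians(xdir_deg); x=np.array([np.cos(a),np.sin(a),0]); z=np.array([0,0,-1.]); y=np.cross(z,x)
    Rt=R.from_matrix(np.c_[x,y,z])
    return d,np.degrees((r.inv()*Rt).as_rotvec())
def snap(name,tag):
    from station import bot
    c=bot.read_camera(name); np.savez(f"pics/{tag}.npz",**c); cv2.imwrite(f"pics/{tag}.png",c["pixels"][:,:,::-1]); return c
E
python3 - <<'E'
from h import *
p,r,s=cur()
print(r.as_matrix().round(3))
c=cam("wrist0");E=c[1];C=-E[:3,:3].T@E[:3,3]
print("cam in tool",r.inv().apply(C-p),"\n",(E[:3,:3]@r.as_matrix()).round(3))
print(plan([.5,.25,.3],20)); print(plan([.45,-.05,.33],20),plan([.40,-.25,.33],-40))
E
```

```text
[[ 0.28   0.96  -0.   ]
 [ 0.96  -0.28  -0.001]
 [-0.001 -0.    -1.   ]]
cam in tool [ 0.00062652 -0.07036462 -0.17056664] 
 [[ 1.    -0.    -0.001]
 [-0.     0.968 -0.25 ]
 [ 0.001  0.25   0.968]]
(array([-244.8684607 ,  410.03023412,  -85.63717876]), array([1.64829378e-02, 4.36985452e-02, 5.37365489e+01]))
(array([-546.88976099,  446.04479448, -115.40436902]), array([1.64829378e-02, 4.36985452e-02, 5.37365489e+01])) (array([-752.88924521,  454.05646321, -115.24416548]), array([4.12634293e-02, 3.38142753e-02, 1.13736545e+02]))
```

```bash
python3 -m crank '-30 51 -11 0 0 10 90; -60 102 -22 0 0 20 90; -90 153 -33 0 0 30 90; -120 204 -44 0 0 40 90; -150 255 -55 0 0 50 90'; python3 - <<'E'
from h import *
print(plan([.52,.0,.33],-10));print(plan([.42,-.30,.33],-41))
E
```

```text
t: 0.78
eef_pos: [0.3788, 0.3831, 0.27]
tcp_rot: [-3.076, -0.637, -0.0]
force: [1.0, 1.4, -0.5]
grip_width: 0.945
(array([-22.67280635, 407.60904448, -60.02731263]), array([-6.27394257e-03, -5.07110885e-03,  3.34152677e+01]))
(array([-233.65541001,  643.16442892,  -60.06994044]), array([-7.69543933e-03, -3.33776329e-03,  6.44152676e+01]))
```

```bash
python3 -m crank '-3 60 -9 0 0 9 90; -6 120 -18 0 0 18 90; -9 180 -27 0 0 27 90; -12 240 -36 0 0 36 90; -15 300 -45 0 0 45 90'; python3 - <<'E'
from h import *
print(plan([.42,-.30,.33],-41)); print(plan([.40,-.26,.33],-41))
E
```

```text
t: 1.4
eef_pos: [0.4851, 0.102, 0.315]
tcp_rot: [-3.086, 0.588, -0.0]
force: [1.4, 1.1, 0.3]
grip_width: 0.948
(array([ 87.14494572, 397.84645893, -15.11093207]), array([-1.16144529e-02, -9.00376542e-04,  1.94411877e+01]))
(array([ 53.84588506, 367.99394579, -15.10672248]), array([-1.16144529e-02, -9.00376542e-04,  1.94411877e+01]))
```

```bash
python3 -m crank '14 62 -3 0 0 4 90; 28 123 -6 0 0 8 90; 42 184 -9 0 0 12 90; 56 245 -12 0 0 16 90; 70 292 -15 0 0 19 90'; python3 - <<'E'
from h import *
print(plan([.44,-.26,.33],-41)); 
E
```

```text
t: 2.02
eef_pos: [0.4434, -0.1957, 0.3298]
tcp_rot: [-2.948, 1.086, -0.0]
force: [0.7, 1.3, -0.3]
grip_width: 0.945
(array([39.15054424, 51.12245087, -0.24650654]), array([-0.00483696, -0.00324207,  0.56867482]))
```

```bash
python3 -m crank '0 20 0 0 0 0 90; 0 40 0 0 0 0 90; 0 55 0 0 0 0 90; 0 65 0 0 0 0 90; 0 65 0 0 0 0 90'; python3 - <<'E'
from h import *
print(cur()[0]);snap("wrist","w1")
E
```

```text
t: 2.65
eef_pos: [0.402, -0.2433, 0.3296]
tcp_rot: [-2.949, 1.082, -0.0]
force: [-0.4, 0.4, -0.7]
grip_width: 0.947
[ 0.40203847 -0.24333504  0.32963091]
```

View pics/w1.png

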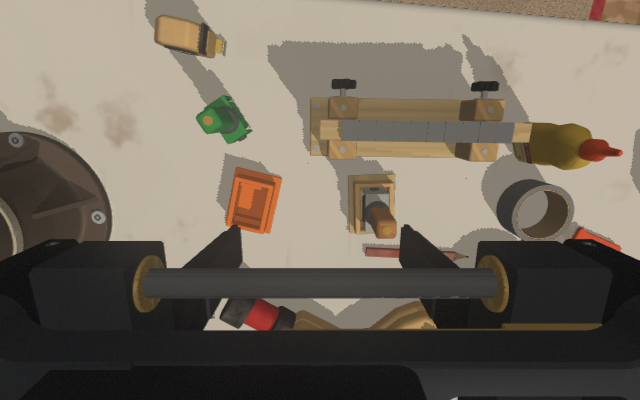

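```bash
python3 - <<'E'
import cv2
a=cv2.imread("pics/w1.png")
cv2.imwrite("pics/c3.png",cv2.resize(a[165:245,335:415],None,fx=7,fy=7,interpolation=cv2.INTER_CUBIC))
cv2.imwrite("pics/c4.png",cv2.resize(a[70:170,295:535],None,fx=3.3,fy=3.3,interpolation=cv2.INTER_CUBIC))
E
```

```text
(no output)
```

View pics/c3.png

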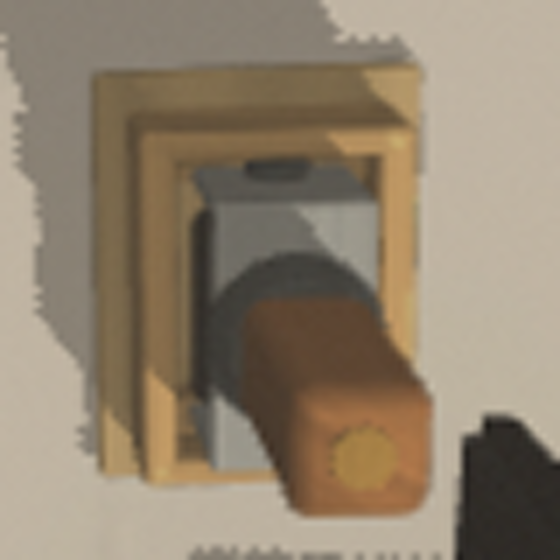

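View pics/c4.png

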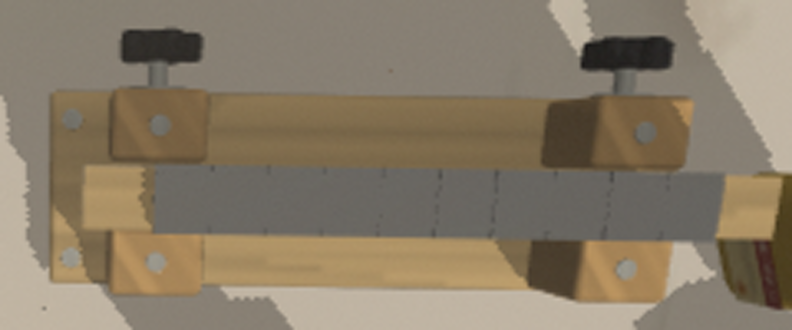

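```bash
python3 - <<'E'
from h import *
w=cam("w1"); s,d=cam("scene0"),cam("side0")
u=lambda x,y,o=(335,165),k=7:((x+.5)/k-.5+o[0],(y+.5)/k-.5+o[1])
def show(n,pts,z,**k):
    X=[onz(w,u(*p,**k),z) for p in pts]
    print(n,[x[:2].round(4).tolist() for x in X])
    for a,b in zip(X,X[1:]): print("   L %.1f ang %.1f"%(np.linalg.norm(b-a)*1e3,np.degrees(np.arctan2(*(b-a)[1::-1]))))
    return X
show("handle top",[(363,457)],.128)
show("handle corners",[(300,400),(430,385),(432,507),(297,517),(300,400)],.128)
show("base",[(475*0+100,475),(95,72),(420,65)],.0)
show("base.006",[(100,475),(95,72),(420,65)],.006)
show("wall outer",[(150,483),(138,128),(415,128)],.034)
show("pocket",[(188,470),(180,158),(382,152)],.034)
k=dict(o=(295,70),k=3.3)
for z in (.113,.117,.122): show("trim",[(150,200),(722,207)],z,**k)
show("jigbase",[(52,281),(52,92)],.018,**k)
show("panel top",[(84,164),(84,229)],.112,**k)
show("cheeks tops",[(160,125),(645,131),(626,269),(156,262)],.070,**k)
E
```

```text
handle top [[0.4224, -0.3443]]
handle corners [[0.4204, -0.3288], [0.4394, -0.3413], [0.426, -0.3597], [0.4066, -0.3457], [0.4204, -0.3288]]
   L 22.7 ang -33.4
   L 22.7 ang -126.0
   L 23.9 ang 144.2
   L 21.8 ang 50.8
base [[0.3638, -0.3609], [0.4237, -0.2851], [0.4807, -0.3314]]
   L 96.7 ang 51.6
   L 73.4 ang -39.1
base.006 [[0.3648, -0.3589], [0.424, -0.284], [0.4803, -0.3297]]
   L 95.5 ang 51.6
   L 72.5 ang -39.1
wall outer [[0.3766, -0.3579], [0.4247, -0.2939], [0.4695, -0.3319]]
   L 80.0 ang 53.1
   L 58.7 ang -40.3
pocket [[0.3849, -0.3609], [0.4274, -0.3047], [0.461, -0.3315]]
   L 70.5 ang 52.9
   L 42.9 ang -38.6
trim [[0.4554, -0.2158], [0.6106, -0.3507]]
   L 205.6 ang -41.0
trim [[0.4553, -0.2156], [0.6089, -0.349]]
   L 203.5 ang -41.0
trim [[0.4552, -0.2152], [0.6068, -0.3469]]
   L 200.9 ang -41.0
jigbase [[0.4006, -0.2213], [0.4541, -0.1591]]
   L 82.1 ang 49.3
panel top [[0.4454, -0.191], [0.4306, -0.2084]]
   L 22.8 ang -130.3
cheeks tops [[0.4776, -0.1991], [0.6213, -0.3239], [0.586, -0.3646], [0.4426, -0.2393]]
   L 190.4 ang -41.0
   L 53.8 ang -130.9
   L 190.5 ang 138.9
```

```bash
python3 - <<'E'
from h import *
print(plan([.4228,-.345,.18],-38)); print(plan([.4228,-.345,.068],-38)); 
E
```

```text
(array([ 81.56526672,  64.51746655, 149.61844813]), array([-0.01308374, -0.00297824, -2.27454146]))
(array([ 81.55995407,  64.54315106, 261.61844506]), array([-0.01308374, -0.00297824, -2.27454146]))
```

```bash
python3 -m crank '41 32 30 0 0 -1 70; 70 55 60 0 0 -2.3 70; 81.5 64.5 100 0 0 -2.3 70; 81.5 64.5 130 0 0 -2.3 70; 81.5 64.5 150 0 0 -2.3 70'; python3 - <<'E'
from h import *
print(plan([.4228,-.345,.068],-38));snap("wrist","w2");snap("side","s2")
import cv2
a=cv2.imread("pics/s2.png")[180:330,200:360];cv2.imwrite("pics/s2c.png",cv2.resize(a,None,fx=4,fy=4,interpolation=cv2.INTER_CUBIC))
E
```

```text
t: 3.32
eef_pos: [0.4229, -0.3445, 0.1779]
tcp_rot: [-2.97, 1.021, 0.002]
force: [-0.2, 0.2, 0.8]
grip_width: 0.735
(array([  0.45371571,   0.51092808, 109.91365257]), array([-0.02682061,  0.09844437,  0.05806256]))
```

View pics/w2.png

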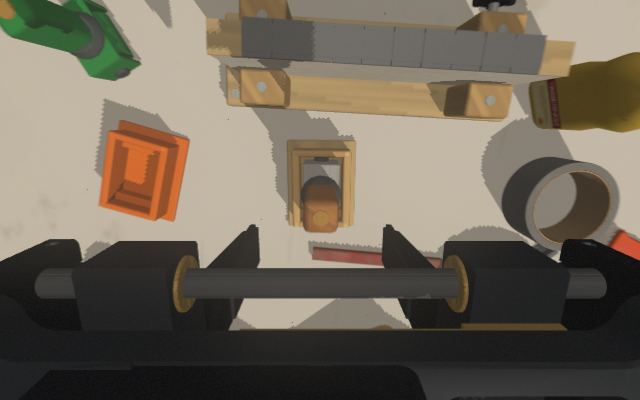

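View pics/s2c.png

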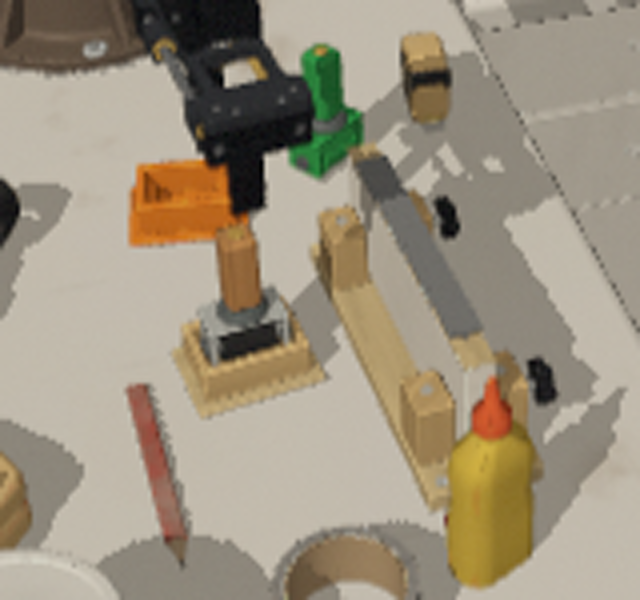

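```bash
python3 -m crank '0 0 40 0 0 0 70; 0 0 75 0 0 0 70; 0 0 100 0 0 0 70; 0 0 108 0 0 0 70; 0 0 108 0 0 0 70'; python3 - <<'E'
from h import *
print(plan([.4228,-.345,.068],-38));snap("wrist","w3");snap("side","s3")
import cv2
a=cv2.imread("pics/s3.png")[180:330,200:360];cv2.imwrite("pics/s3c.png",cv2.resize(a,None,fx=4,fy=4,interpolation=cv2.INTER_CUBIC))
E
```

```text
t: 4.05
eef_pos: [0.4232, -0.3451, 0.0722]
tcp_rot: [2.971, -1.021, 0.001]
force: [0.8, -0.5, 0.4]
grip_width: 0.735
(array([-0.34985658,  0.12845458,  4.18544719]), array([-0.00257857, -0.02537824,  0.05915882]))
```

View pics/w3.png

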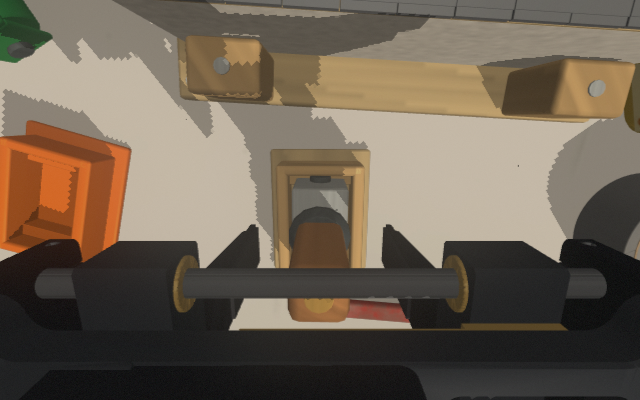

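View pics/s3c.png

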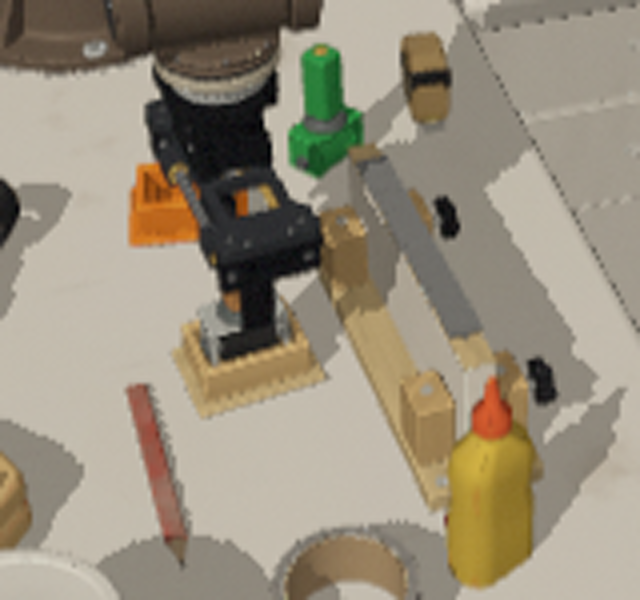

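```bash
python3 -m crank '0 0 3 0 0 0 70; 0 0 4 0 0 0 60; 0 0 4 0 0 0 20; 0 0 4 0 0 0 15; 0 0 4 0 0 0 15'; python3 -m crank '0 0 0 0 0 0 15; 0 0 0 0 0 0 15; 0 0 0 0 0 0 15;0 0 0 0 0 0 15;0 0 0 0 0 0 15'; python3 - <<'E'
from h import *
print(cur()[2]);snap("wrist","w4");snap("side","s4")
import cv2
a=cv2.imread("pics/s4.png")[180:330,200:360];cv2.imwrite("pics/s4c.png",cv2.resize(a,None,fx=4,fy=4,interpolation=cv2.INTER_CUBIC))
E
```

```text
t: 4.78
eef_pos: [0.4227, -0.3451, 0.0676]
tcp_rot: [-2.971, 1.022, -0.0]
force: [1.0, -0.3, 0.4]
grip_width: 0.371
t: 5.4
eef_pos: [0.4227, -0.345, 0.0676]
tcp_rot: [-2.971, 1.022, -0.0]
force: [-0.1, 1.3, 0.8]
grip_width: 0.276
{'t': 5.4, 'joint_positions': array([-8.05660185e-01,  5.77238667e-01,  1.89445361e+00,  1.94361299e-04,
        6.69912674e-01, -1.43246211e-01]), 'dq': array([ 1.35413772e-03,  2.97361745e-04, -2.39409245e-04, -8.67546579e-05,
        1.79374177e-04, -7.11980694e-04]), 'effort': array([-3.75238331e-01, -5.71770930e+01, -1.66263020e+01, -1.39887482e-01,
       -5.24240965e-02, -3.67430120e-02]), 'eef_pos': array([ 0.42270737, -0.34500263,  0.06761914]), 'tcp_rot': array([-2.97066413e+00,  1.02178728e+00, -6.94204023e-05]), 'force': array([-0.07387949,  1.30879358,  0.81843656]), 'moment': array([ 0.08611695,  0.03699653, -0.00844958]), 'grip_width': 0.27641797777101224}
```

View pics/w4.png

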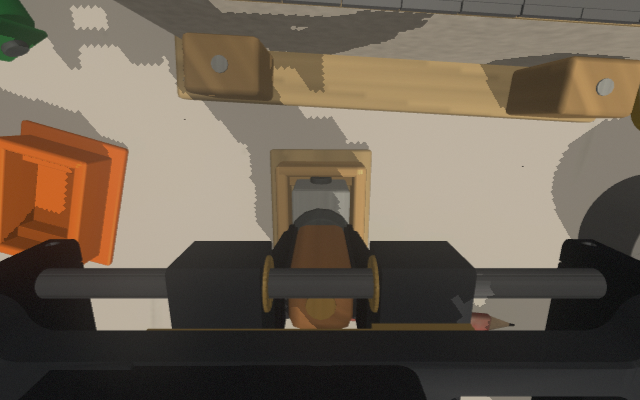

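View pics/s4c.png

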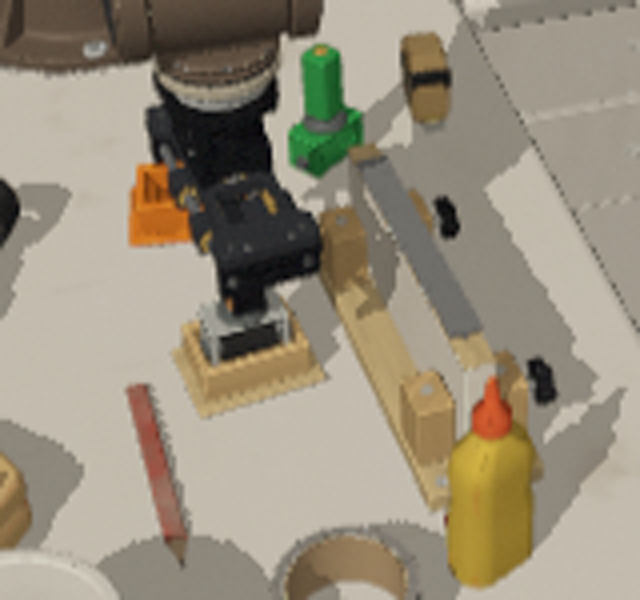

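```bash
python3 -m crank '0 0 -15 0 0 0 15; 0 0 -50 0 0 0 15; 0 0 -95 0 0 0 15; 0 0 -135 0 0 0 15; 0 0 -150 0 0 0 15'; python3 -m crank '0 0 0 0 0 0 15; 0 0 0 0 0 0 15; 0 0 0 0 0 0 15;0 0 0 0 0 0 15;0 0 0 0 0 0 15'; python3 - <<'E'
from h import *
p,r,s=cur();print(p,s["force"],s["moment"])
# trim frame
a=np.radians(-41);ex=np.array([np.cos(a),np.sin(a),0]);mid=np.array([.5315,-.2815,.218])
for x in (-.09,0,.09): print(x,mid+ex*x,plan(mid+ex*x,-41))
snap("wrist","w5");snap("side","s5")
a=cv2.imread("pics/s5.png")[150:330,200:360];cv2.imwrite("pics/s5c.png",cv2.resize(a,None,fx=3.3,fy=3.3,interpolation=cv2.INTER_CUBIC))
E
```

```text
t: 6.12
eef_pos: [0.4229, -0.3453, 0.2201]
tcp_rot: [2.969, -1.021, 0.005]
force: [0.1, -0.3, -4.1]
grip_width: 0.273
t: 6.75
eef_pos: [0.4226, -0.345, 0.2172]
tcp_rot: [-2.97, 1.022, 0.001]
force: [0.4, 0.1, -3.7]
grip_width: 0.271
[ 0.42263193 -0.34501208  0.21721479] [ 0.42974876  0.06702916 -3.70003377] [-0.10815604  0.09676777 -0.01921966]
-0.09 [ 0.46357614 -0.22245469  0.218     ] (array([ -43.1050398 , -121.81449042,   -0.7374521 ]), array([-0.00805599,  0.03810681,  3.03991523]))
0 [ 0.5315 -0.2815  0.218 ] (array([  46.76829523, -117.04164732,   -0.79761767]), array([-0.00805599,  0.03810681,  3.03991523]))
0.09 [ 0.59942386 -0.34054531  0.218     ] (array([ 136.64163026, -112.26880421,   -0.85778325]), array([-0.00805599,  0.03810681,  3.03991523]))
```

View pics/w5.png

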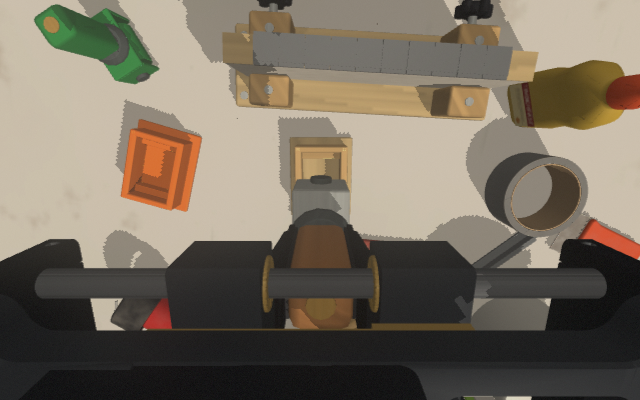

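View pics/s5c.png

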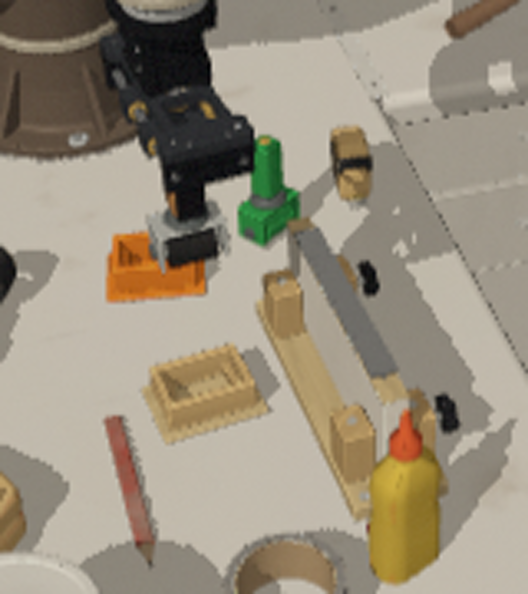

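```bash
python3 -m crank '-15 -40 0 0 0 1 15; -30 -81 0 0 0 2 15; -43 -122 0 0 0 3 15; -43 -122 14 0 0 3 15; -43 -122 24 0 0 3 15'; python3 - <<'E'
from h import *
print(plan([.46358,-.22245,.19],-41))
snap("wrist","w6");snap("side","s6")
a=cv2.imread("pics/s6.png")[150:330,220:380];cv2.imwrite("pics/s6c.png",cv2.resize(a,None,fx=3.3,fy=3.3,interpolation=cv2.INTER_CUBIC))
E
```

```text
t: 7.48
eef_pos: [0.4637, -0.2225, 0.1928]
tcp_rot: [2.943, -1.098, -0.001]
force: [0.8, -0.4, -3.4]
grip_width: 0.271
(array([-0.14899217,  0.01564573,  2.84926998]), array([0.0113975, 0.0152878, 0.083601 ]))
```

View pics/w6.png

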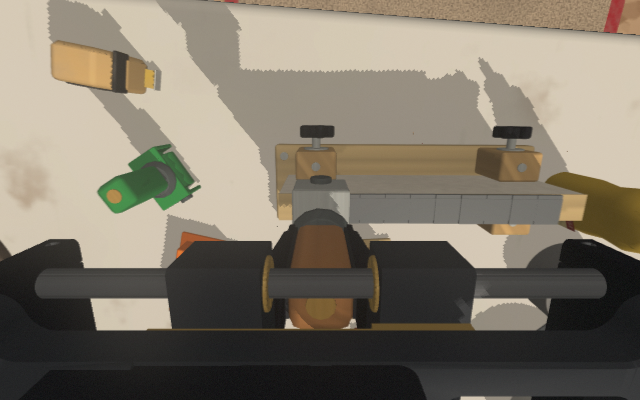

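View pics/s6c.png

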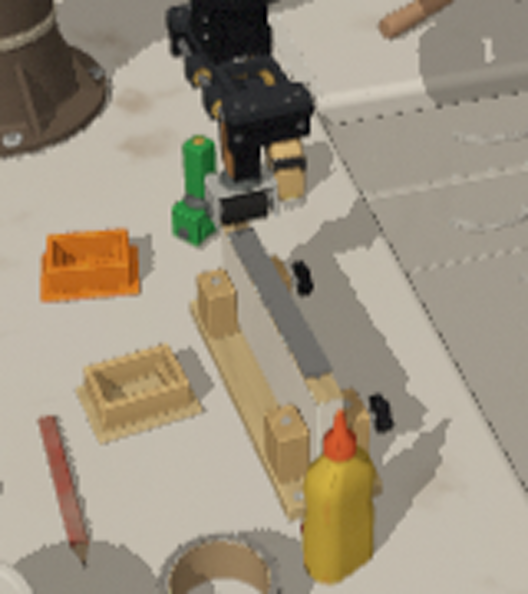

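```bash
python3 -m crank '0 0 1 0 0 0 15; 0 0 2 0 0 0 15; 0 0 3 0 0 0 15; 0 0 4 0 0 0 15; 0 0 5 0 0 0 15';python3 -m crank '0 0 1 0 0 0 15; 0 0 2 0 0 0 15; 0 0 3 0 0 0 15; 0 0 4 0 0 0 15; 0 0 4 0 0 0 15'
```

```text
t: 8.2
eef_pos: [0.4638, -0.2224, 0.1886]
tcp_rot: [-2.943, 1.099, -0.0]
force: [0.7, -0.4, -2.8]
grip_width: 0.274
t: 8.82
eef_pos: [0.4638, -0.2224, 0.1845]
tcp_rot: [-2.943, 1.099, 0.0]
force: [0.5, 0.4, -3.9]
grip_width: 0.273
```

```bash
python3 -m crank '0 0 1 0 0 0 15; 0 0 1 0 0 0 15; 0 0 2 0 0 0 15; 0 0 2 0 0 0 15; 0 0 2 0 0 0 15'
```

```text
t: 9.45
eef_pos: [0.4638, -0.2224, 0.1826]
tcp_rot: [-2.943, 1.099, 0.0]
force: [-1.5, -0.3, -2.6]
grip_width: 0.271
```

```bash
python3 -m crank '0 0 .5 0 0 0 15; 0 0 1 0 0 0 15; 0 0 1.5 0 0 0 15; 0 0 2 0 0 0 15; 0 0 2 0 0 0 15'
```

```text
t: 10.07
eef_pos: [0.4638, -0.2224, 0.1805]
tcp_rot: [-2.943, 1.099, 0.0]
force: [-0.4, -1.0, -4.2]
grip_width: 0.276
```

```bash
python3 -m crank '0 0 .5 0 0 0 15; 0 0 1 0 0 0 15; 0 0 1.5 0 0 0 15; 0 0 2 0 0 0 15; 0 0 2 0 0 0 15'
```

```text
t: 10.7
eef_pos: [0.4638, -0.2224, 0.1786]
tcp_rot: [-2.943, 1.099, 0.0]
force: [-0.2, -0.2, -2.9]
grip_width: 0.268
```

```bash
python3 -m crank '0 0 .5 0 0 0 15; 0 0 1 0 0 0 15; 0 0 1.5 0 0 0 15; 0 0 2 0 0 0 15; 0 0 2 0 0 0 15'
```

```text
t: 11.32
eef_pos: [0.4638, -0.2224, 0.1766]
tcp_rot: [-2.943, 1.099, 0.0]
force: [-0.1, 0.1, -3.2]
grip_width: 0.269
```

```bash
python3 -m crank '0 0 .5 0 0 0 15; 0 0 1 0 0 0 15; 0 0 1.5 0 0 0 15; 0 0 2 0 0 0 15; 0 0 2 0 0 0 15'
```

```text
t: 11.95
eef_pos: [0.4638, -0.2224, 0.1745]
tcp_rot: [-2.943, 1.099, 0.0]
force: [0.6, 0.5, -3.9]
grip_width: 0.27
```

```bash
python3 -m crank '0 0 .5 0 0 0 15; 0 0 1 0 0 0 15; 0 0 1.5 0 0 0 15; 0 0 2 0 0 0 15; 0 0 2 0 0 0 15'; python3 - <<'E'
from h import *
snap("side","s7");snap("scene","sc7")
a=cv2.imread("pics/s7.png")[190:290,270:350];cv2.imwrite("pics/s7c.png",cv2.resize(a,None,fx=6,fy=6,interpolation=cv2.INTER_CUBIC))
E
```

```text
t: 12.58
eef_pos: [0.4641, -0.2226, 0.1729]
tcp_rot: [2.943, -1.099, 0.001]
force: [0.2, -0.8, 1.5]
grip_width: 0.272
```

View pics/s7c.png

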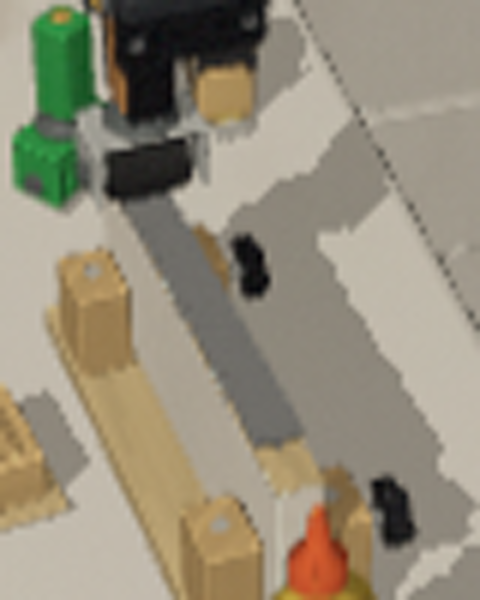

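```bash
python3 -m crank '0 0 .3 0 0 0 15; 0 0 .6 0 0 0 15; 0 0 1 0 0 0 15; 0 0 1 0 0 0 15; 0 0 1 0 0 0 15'
```

```text
t: 13.3
eef_pos: [0.4638, -0.2224, 0.1716]
tcp_rot: [-2.943, 1.099, 0.0]
force: [0.4, -0.1, 2.5]
grip_width: 0.275
```

```bash
python3 -m crank '0 0 .3 0 0 0 15; 0 0 .6 0 0 0 15; 0 0 1 0 0 0 15; 0 0 1 0 0 0 15; 0 0 1 0 0 0 15'
```

```text
t: 13.92
eef_pos: [0.4638, -0.2224, 0.1706]
tcp_rot: [-2.943, 1.099, 0.0]
force: [0.2, -0.6, 1.1]
grip_width: 0.274
```

```bash
python3 -m crank '0 0 .3 0 0 0 15; 0 0 .6 0 0 0 15; 0 0 .8 0 0 0 15; 0 0 .8 0 0 0 15; 0 0 .8 0 0 0 15'
```

```text
t: 14.55
eef_pos: [0.4639, -0.2224, 0.1699]
tcp_rot: [-2.943, 1.099, -0.0]
force: [0.1, 0.0, 4.1]
grip_width: 0.273
```

```bash
python3 -m crank '0 0 .3 0 0 0 15; 0 0 .6 0 0 0 15; 0 0 .8 0 0 0 15; 0 0 .8 0 0 0 15; 0 0 .8 0 0 0 15'
```

```text
t: 15.18
eef_pos: [0.4643, -0.2227, 0.1697]
tcp_rot: [2.943, -1.099, 0.003]
force: [-1.0, -0.8, 9.4]
grip_width: 0.27
```

```bash
python3 -m crank '2 0 0 0 0 0 15; 4 0 0 0 0 0 15; 7 0 0 0 0 0 15; 10 0 0 0 0 0 15; 10 0 0 0 0 0 15'
```

```text
t: 15.8
eef_pos: [0.4719, -0.2294, 0.1697]
tcp_rot: [2.943, -1.099, 0.003]
force: [0.2, -0.1, 9.7]
grip_width: 0.274
```

```bash
python3 -m crank '2 0 0 0 0 0 15; 4 0 0 0 0 0 15; 7 0 0 0 0 0 15; 10 0 0 0 0 0 15; 10 0 0 0 0 0 15'
```

```text
t: 16.42
eef_pos: [0.4795, -0.236, 0.1696]
tcp_rot: [2.943, -1.099, 0.003]
force: [0.3, -0.5, 9.5]
grip_width: 0.272
```

```bash
python3 -m crank '3 0 0 0 0 0 15; 6 0 0 0 0 0 15; 9 0 0 0 0 0 15; 12 0 0 0 0 0 15; 14 0 0 0 0 0 15'
```

```text
t: 17.05
eef_pos: [0.4899, -0.245, 0.1696]
tcp_rot: [2.943, -1.099, 0.002]
force: [-1.1, -0.5, 9.4]
grip_width: 0.271
```

```bash
python3 -m crank '3 0 0 0 0 0 15; 6 0 0 0 0 0 15; 9 0 0 0 0 0 15; 12 0 0 0 0 0 15; 14 0 0 0 0 0 15'
```

```text
t: 17.68
eef_pos: [0.5001, -0.254, 0.1695]
tcp_rot: [2.943, -1.099, 0.001]
force: [-2.2, -0.4, 8.8]
grip_width: 0.273
```

```bash
python3 -m crank '3 0 0 0 0 0 15; 6 0 .1 0 0 0 15; 9 0 .1 0 0 0 15; 12 0 .1 0 0 0 15; 14 0 .1 0 0 0 15'
```

```text
t: 18.3
eef_pos: [0.5109, -0.2633, 0.1694]
tcp_rot: [2.943, -1.099, 0.002]
force: [-2.2, 1.0, 9.2]
grip_width: 0.269
```

```bash
python3 -m crank '3 0 0 0 0 0 15; 6 0 0.1 0 0 0 15; 9 0 .1 0 0 0 15; 12 0 .1 0 0 0 15; 14 0 .1 0 0 0 15'
```

```text
t: 18.92
eef_pos: [0.5215, -0.2726, 0.1693]
tcp_rot: [2.943, -1.099, 0.002]
force: [-0.9, -0.7, 7.9]
grip_width: 0.278
```

```bash
python3 -m crank '3 0 .1 0 0 0 15; 6 0 .15 0 0 0 15; 9 0 .2 0 0 0 15; 12 0 .2 0 0 0 15; 14 0 .2 0 0 0 15'
```

```text
t: 19.55
eef_pos: [0.532, -0.2817, 0.1692]
tcp_rot: [2.943, -1.099, 0.001]
force: [-0.4, 0.1, 7.6]
grip_width: 0.27
```

```bash
python3 -m crank '3 0 0 0 0 0 15; 6 0 0.1 0 0 0 15; 9 0 .1 0 0 0 15; 12 0 .2 0 0 0 15; 14 0 .2 0 0 0 15'
```

```text
t: 20.18
eef_pos: [0.542, -0.2905, 0.1691]
tcp_rot: [-2.943, 1.099, 0.001]
force: [-4.7, 1.9, 12.2]
grip_width: 0.273
```

```bash
python3 -m crank '2 0 0 0 0 0 15; 4 0 0 0 0 0 15; 6 0 0 0 0 0 15; 8 0 0 0 0 0 15; 10 0 0 0 0 0 15'
```

```text
t: 20.8
eef_pos: [0.5501, -0.2975, 0.169]
tcp_rot: [2.943, -1.099, 0.002]
force: [-1.3, -0.7, 8.3]
grip_width: 0.276
```

```bash
python3 -m crank '2 0 0 0 0 0 15; 4 0 0 0 0 0 15; 6 0 0 0 0 0 15; 8 0 0 0 0 0 15; 10 0 0 0 0 0 15'
```

```text
t: 21.42
eef_pos: [0.557, -0.3035, 0.169]
tcp_rot: [-2.943, 1.099, 0.002]
force: [-4.2, 2.6, 10.6]
grip_width: 0.274
```

```bash
python3 -m crank '2 0 0 0 0 0 15; 4 0 0 0 0 0 15; 6 0 .1 0 0 0 15; 8 0 .1 0 0 0 15; 10 0 .1 0 0 0 15'
```

```text
t: 22.05
eef_pos: [0.5652, -0.3106, 0.1689]
tcp_rot: [2.943, -1.099, 0.002]
force: [-1.2, -1.6, 6.8]
grip_width: 0.274
```

```bash
python3 -m crank '3 0 0 0 0 0 15; 6 0 .1 0 0 0 15; 8 0 .1 0 0 0 15; 10 0 .1 0 0 0 15; 12 0 .1 0 0 0 15'
```

```text
t: 22.68
eef_pos: [0.5738, -0.318, 0.1688]
tcp_rot: [-2.943, 1.099, 0.001]
force: [-3.0, 2.2, 9.2]
grip_width: 0.275
```

```bash
python3 -m crank '2 0 0 0 0 0 15; 4 0 .1 0 0 0 15; 6 0 .1 0 0 0 15; 8 0 .1 0 0 0 15; 10 0 .1 0 0 0 15'
```

```text
t: 23.3
eef_pos: [0.5818, -0.325, 0.1687]
tcp_rot: [2.943, -1.099, 0.002]
force: [-0.8, -1.1, 7.3]
grip_width: 0.269
```

```bash
python3 -m crank '3 0 .1 0 0 0 15; 6 0 .1 0 0 0 15; 8 0 .1 0 0 0 15; 10 0 .1 0 0 0 15; 12 0 .1 0 0 0 15'
```

```text
t: 23.92
eef_pos: [0.5906, -0.3326, 0.1686]
tcp_rot: [2.943, -1.099, 0.0]
force: [-2.1, 0.5, 8.1]
grip_width: 0.273
```

```bash
python3 -m crank '2 0 0.1 0 0 0 15; 4 0 .1 0 0 0 15; 6 0 .1 0 0 0 15; 8 0 .1 0 0 0 15; 9 0 .1 0 0 0 15'
```

```text
t: 24.55
eef_pos: [0.5977, -0.3388, 0.1685]
tcp_rot: [2.943, -1.099, 0.002]
force: [-1.5, -1.1, 8.0]
grip_width: 0.268
```

```bash
python3 -m crank '2 0 0 0 0 0 15; 4 0 .1 0 0 0 15; 6 0 .1 0 0 0 15; 8 0 .1 0 0 0 15; 9 0 .1 0 0 0 15'
```

```text
t: 25.18
eef_pos: [0.6045, -0.3447, 0.1684]
tcp_rot: [2.943, -1.099, 0.001]
force: [-0.9, -0.3, 7.1]
grip_width: 0.275
```

```bash
python3 - <<'E'
from h import *
snap("side","s8");snap("wrist","w8");snap("scene","sc8")
a=cv2.imread("pics/s8.png")[190:290,250:350];cv2.imwrite("pics/s8c.png",cv2.resize(a,None,fx=6,fy=6,interpolation=cv2.INTER_CUBIC))
E
```

```text
(no output)
```

View pics/s8c.png

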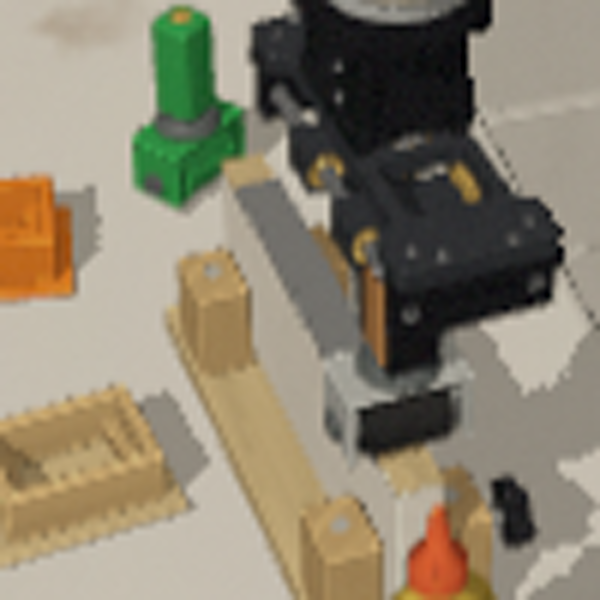

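View pics/w8.png

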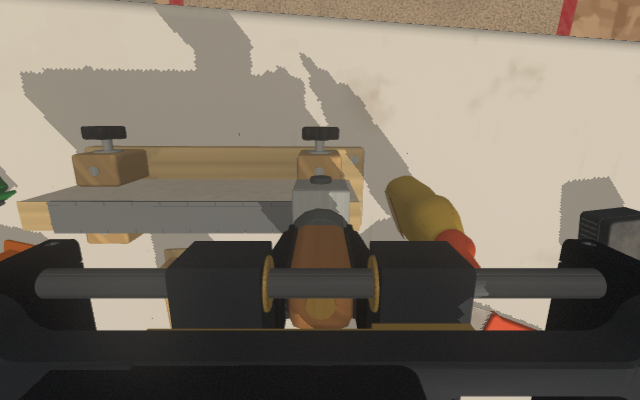

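```bash
python3 -m crank '0 0 .2 0 0 0 15; 0 0 .3 0 0 0 15; 0 0 .3 0 0 0 15; 0 0 .3 0 0 0 15; 0 0 .3 0 0 0 15'
```

```text
t: 25.95
eef_pos: [0.6046, -0.3448, 0.1684]
tcp_rot: [2.942, -1.099, 0.002]
force: [-1.3, -0.1, 8.4]
grip_width: 0.272
```

```bash
python3 -m crank '-3 0 0 0 0 0 15; -6 0 0 0 0 0 15; -9 0 0 0 0 0 15; -12 0 -.1 0 0 0 15; -15 0 -.1 0 0 0 15'
```

```text
t: 26.58
eef_pos: [0.5933, -0.335, 0.1685]
tcp_rot: [2.942, -1.099, 0.003]
force: [0.4, -0.6, 8.4]
grip_width: 0.274
```

```bash
python3 -m crank '-3 0 .5 0 0 0 15; -6 0 .8 0 0 0 15; -9 0 .8 0 0 0 15; -12 0 .8 0 0 0 15; -14 0 .8 0 0 0 15'
```

```text
t: 27.2
eef_pos: [0.5831, -0.3261, 0.1685]
tcp_rot: [2.942, -1.099, 0.006]
force: [-0.2, -1.2, 13.4]
grip_width: 0.271
```

```bash
python3 -m crank '-3 0 0 0 0 0 15; -6 0 0 0 0 0 15; -9 0 0 0 0 0 15; -12 0 -.1 0 0 0 15; -14 0 -.1 0 0 0 15'
```

```text
t: 27.82
eef_pos: [0.5726, -0.3169, 0.1687]
tcp_rot: [2.942, -1.099, 0.006]
force: [-0.3, -1.7, 14.0]
grip_width: 0.275
```

```bash
python3 -m crank '-3 0 0 0 0 0 15; -6 0 -.1 0 0 0 15; -9 0 -.1 0 0 0 15; -12 0 -.2 0 0 0 15; -15 0 -.2 0 0 0 15'
```

```text
t: 28.45
eef_pos: [0.5613, -0.307, 0.1688]
tcp_rot: [2.942, -1.099, 0.006]
force: [0.2, -0.8, 14.0]
grip_width: 0.274
```

```bash
python3 -m crank '-3 0 0 0 0 0 15; -6 0 0 0 0 0 15; -9 0 -.1 0 0 0 15; -12 0 -.1 0 0 0 15; -15 0 -.1 0 0 0 15'
```

```text
t: 29.08
eef_pos: [0.5501, -0.2972, 0.1689]
tcp_rot: [2.942, -1.099, 0.006]
force: [1.1, -1.1, 14.6]
grip_width: 0.273
```

```bash
python3 -m crank '-3 0 0 0 0 0 15; -6 0 0 0 0 0 15; -9 0 -.1 0 0 0 15; -12 0 -.1 0 0 0 15; -15 0 -.1 0 0 0 15'
```

```text
t: 29.7
eef_pos: [0.5388, -0.2874, 0.169]
tcp_rot: [2.942, -1.099, 0.007]
force: [0.1, -1.4, 14.8]
grip_width: 0.275
```

```bash
python3 -m crank '-3 0 0 0 0 0 15; -6 0 -.1 0 0 0 15; -9 0 -.1 0 0 0 15; -12 0 -.2 0 0 0 15; -15 0 -.2 0 0 0 15'
```

```text
t: 30.32
eef_pos: [0.5275, -0.2775, 0.1691]
tcp_rot: [2.942, -1.099, 0.006]
force: [0.4, -0.9, 14.4]
grip_width: 0.273
```

```bash
python3 -m crank '-3 0 0 0 0 0 15; -6 0 0 0 0 0 15; -9 0 -.1 0 0 0 15; -12 0 -.2 0 0 0 15; -15 0 -.2 0 0 0 15'
```

```text
t: 30.95
eef_pos: [0.5162, -0.2676, 0.1693]
tcp_rot: [2.942, -1.099, 0.006]
force: [-0.0, -0.4, 13.5]
grip_width: 0.274
```

```bash
python3 -m crank '-3 0 0 0 0 0 15; -6 0 0 0 0 0 15; -9 0 -.1 0 0 0 15; -12 0 -.1 0 0 0 15; -15 0 -.1 0 0 0 15'
```

```text
t: 31.58
eef_pos: [0.5049, -0.2578, 0.1693]
tcp_rot: [2.942, -1.099, 0.006]
force: [0.8, -1.0, 15.1]
grip_width: 0.274
```

```bash
python3 -m crank '-3 0 0 0 0 0 15; -6 0 -.1 0 0 0 15; -9 0 -.1 0 0 0 15; -12 0 -.2 0 0 0 15; -15 0 -.2 0 0 0 15'
```

```text
t: 32.2
eef_pos: [0.4935, -0.2479, 0.1694]
tcp_rot: [2.942, -1.099, 0.006]
force: [0.1, -0.4, 14.5]
grip_width: 0.269
```

```bash
python3 -m crank '-3 0 0 0 0 0 15; -6 0 0 0 0 0 15; -9 0 -.1 0 0 0 15; -12 0 -.2 0 0 0 15; -15 0 -.2 0 0 0 15'
```

```text
t: 32.83
eef_pos: [0.4822, -0.238, 0.1695]
tcp_rot: [2.942, -1.099, 0.006]
force: [0.5, -0.2, 14.2]
grip_width: 0.27
```

```bash
python3 -m crank '-3 0 0 0 0 0 15; -6 0 0 0 0 0 15; -9 0 -.1 0 0 0 15; -12 0 -.1 0 0 0 15; -15 0 -.1 0 0 0 15'
```

```text
t: 33.45
eef_pos: [0.4709, -0.2282, 0.1696]
tcp_rot: [2.942, -1.099, 0.006]
force: [0.9, 0.1, 14.2]
grip_width: 0.271
```

```bash
python3 -m crank '-3 0 0 0 0 0 15; -6 0 0 0 0 0 15; -9 0 -.1 0 0 0 15; -12 0 -.1 0 0 0 15; -15 0 -.1 0 0 0 15'
```

```text
t: 34.08
eef_pos: [0.4595, -0.2183, 0.1696]
tcp_rot: [2.943, -1.099, 0.006]
force: [0.7, 0.0, 13.2]
grip_width: 0.272
```

```bash
python3 -m crank '0 0 -5 0 0 0 15; 0 0 -15 0 0 0 15; 0 0 -30 0 0 0 15; 0 0 -45 0 0 0 15; 0 0 -50 0 0 0 15'; python3 - <<'E'
from h import *
p,r,s=cur();print(p,s["force"])
print(plan([.4227,-.345,.2175],-38))
snap("wrist","w9");snap("side","s9")
a=cv2.imread("pics/s9.png")[170:290,250:350];cv2.imwrite("pics/s9c.png",cv2.resize(a,None,fx=5,fy=5,interpolation=cv2.INTER_CUBIC))
E
```

```text
t: 34.7
eef_pos: [0.4588, -0.218, 0.2197]
tcp_rot: [2.943, -1.099, 0.003]
force: [-0.2, -0.1, -2.9]
grip_width: 0.274
[ 0.45883286 -0.2180155   0.21974363] [-0.24509117 -0.08128808 -2.89579647]
(array([ 55.95680927, 119.57930839,   2.30353117]), array([-0.01658001, -0.10290861, -2.96231423]))
```

View pics/s9c.png

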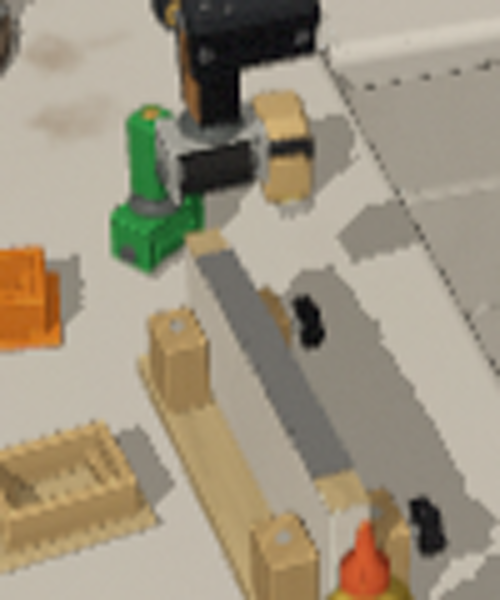

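View pics/w9.png

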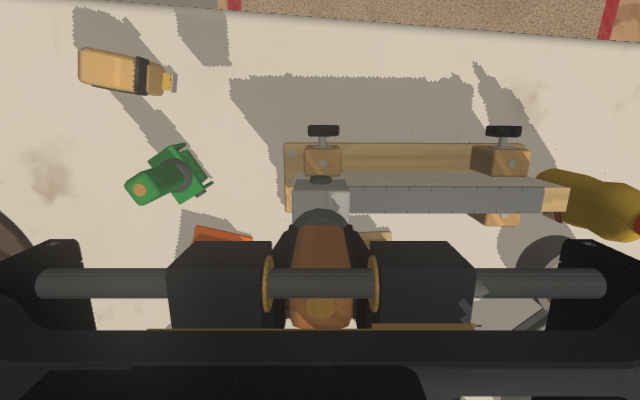

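```bash
python3 -m crank '14 30 0 0 0 -1 15; 28 60 0 0 0 -2 15; 42 90 0 0 0 -3 15; 56 119.6 2 0 0 -3 15; 56 119.6 2 0 0 -3 15'; python3 -m crank '0 0 0 0 0 0 15; 0 0 0 0 0 0 15; 0 0 0 0 0 0 15;0 0 0 0 0 0 15;0 0 0 0 0 0 15'; python3 - <<'E'
from h import *
p,r,s=cur();print(p,s["force"])
print(plan([.4227,-.345,.0676],-38))
snap("wrist","w10")
a=np.hstack([cv2.imread(f"pics/{n}.png")[125:245,270:375] for n in ("w5","w10")]);cv2.imwrite("pics/w10c.png",cv2.resize(a,None,fx=3.8,fy=3.8,interpolation=cv2.INTER_CUBIC))
E
```

```text
t: 35.42
eef_pos: [0.4217, -0.3463, 0.2155]
tcp_rot: [-2.969, 1.025, 0.002]
force: [1.0, 0.3, -3.1]
grip_width: 0.27
t: 36.05
eef_pos: [0.4225, -0.3447, 0.2164]
tcp_rot: [-2.971, 1.021, -0.0]
force: [-0.0, 1.5, -3.9]
grip_width: 0.275
[ 0.42251841 -0.34466966  0.21643978] [-0.00653323  1.45648647 -3.91915411]
(array([  0.3380185 ,   0.1621732 , 148.83978623]), array([-0.00513685, -0.00319973,  0.05228996]))
```

View pics/w10c.png

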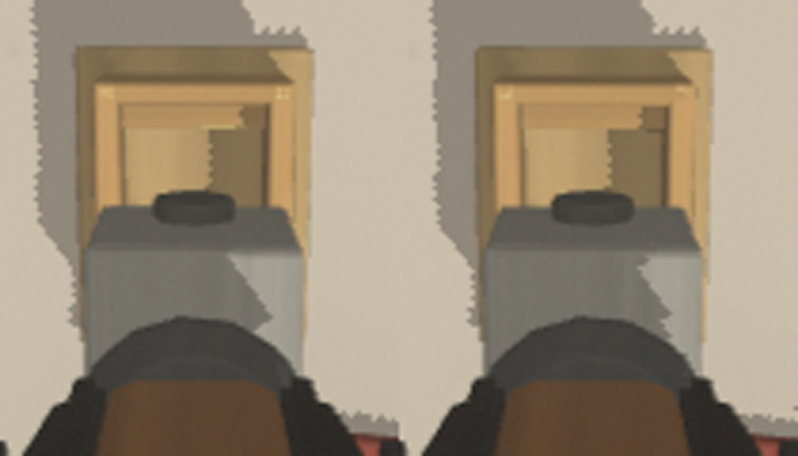

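```bash
python3 -m crank '.3 .2 40 0 0 0 15; .3 .2 80 0 0 0 15; .3 .2 105 0 0 0 15; .3 .2 115 0 0 0 15; .3 .2 120 0 0 0 15'; python3 -m crank '0 0 5 0 0 0 15; 0 0 10 0 0 0 15; 0 0 15 0 0 0 15;0 0 20 0 0 0 15;0 0 25 0 0 0 15';  python3 - <<'E'
from h import *
p,r,s=cur();print(p,s["force"],s["moment"])
print(plan([.4227,-.345,.0676],-38))
E
```

```text
t: 36.72
eef_pos: [0.4227, -0.3454, 0.0965]
tcp_rot: [2.971, -1.022, 0.0]
force: [-0.3, -0.7, -2.3]
grip_width: 0.272
t: 37.35
eef_pos: [0.4226, -0.3452, 0.0711]
tcp_rot: [-2.971, 1.022, -0.0]
force: [-0.3, -0.1, -3.5]
grip_width: 0.273
[ 0.42257096 -0.34519124  0.07111355] [-0.30154042 -0.1433918  -3.50140355] [-0.10823373  0.1143586  -0.03911439]
(array([-0.01616245, -0.22989796,  3.51356712]), array([-0.00424467, -0.00437318,  0.03985735]))
```

```bash
python3 -m crank '0 0 1 0 0 0 15; 0 0 2 0 0 0 15; 0 0 3 0 0 0 15;0 0 3.5 0 0 0 15;0 0 3.5 0 0 0 15'
```

```text
t: 37.98
eef_pos: [0.4226, -0.3452, 0.0679]
tcp_rot: [-2.971, 1.022, -0.0]
force: [0.2, -0.8, -3.7]
grip_width: 0.274
```

```bash
python3 -m crank '0 0 .3 0 0 0 15; 0 0 .6 0 0 0 15; 0 0 .9 0 0 0 15;0 0 1 0 0 0 15;0 0 1 0 0 0 15'
```

```text
t: 38.6
eef_pos: [0.4226, -0.3453, 0.0676]
tcp_rot: [2.971, -1.022, 0.001]
force: [-3.0, 1.8, 7.1]
grip_width: 0.273
```

```bash
python3 -m crank '0 0 -.4 0 0 0 15; 0 0 -.7 0 0 0 15; 0 0 -.7 0 0 0 22;0 0 -.7 0 0 0 30;0 0 -.7 0 0 0 45'; python3 -m crank '0 0 0 0 0 0 70; 0 0 0 0 0 0 70; 0 0 0 0 0 0 70;0 0 0 0 0 0 70;0 0 0 0 0 0 70'; python3 - <<'E'
from h import *
p,r,s=cur();print(p,s["force"],s["grip_width"])
snap("wrist","w11");snap("side","s11")
a=cv2.imread("pics/s11.png")[190:310,220:350];b=cv2.imread("pics/w11.png")[130:340,220:420]
cv2.imwrite("pics/s11c.png",np.hstack([cv2.resize(a,(455,420)),cv2.resize(b,(400,420))])[:,:800])
E
```

```text
t: 39.22
eef_pos: [0.4227, -0.3453, 0.0676]
tcp_rot: [2.971, -1.022, 0.0]
force: [-0.0, -0.4, -0.2]
grip_width: 0.375
t: 39.85
eef_pos: [0.4225, -0.3452, 0.0676]
tcp_rot: [-2.971, 1.022, 0.0]
force: [0.1, -0.1, 0.2]
grip_width: 0.736
[ 0.42252802 -0.34515912  0.06759625] [ 0.12253014 -0.07449323  0.16745854] 0.7359210021962814
```

View pics/s11c.png

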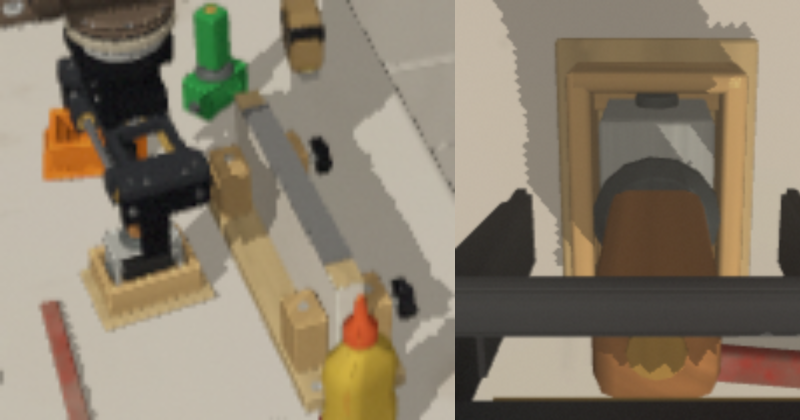

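Released and down in the pocket. Retract straight up, clear of it.

```bash
python3 -m crank '0 0 -20 0 0 0 70; 0 0 -60 0 0 0 70; 0 0 -110 0 0 0 70;0 0 -160 0 0 0 70;0 0 -200 0 0 0 70';python3 -m crank '-20 20 0 0 0 0 70; -50 40 0 0 0 0 70; -80 60 0 0 0 0 70;-80 60 0 0 0 0 70;-80 60 0 0 0 0 70'; python3 - <<'E'
from h import *
p,r,s=cur();print(p,s["force"],s["grip_width"])
snap("wrist","w12");snap("side","s12");snap("scene","sc12")
a=cv2.imread("pics/s12.png")[180:330,210:350]
b=cv2.imread("pics/s2.png")[180:330,210:350]
cv2.imwrite("pics/s12c.png",cv2.resize(np.hstack([b,a]),None,fx=2.8,fy=3,interpolation=cv2.INTER_CUBIC))
b=cv2.imread("pics/w12.png");cv2.imwrite("pics/w12c.png",cv2.resize(b[60:260,200:600],None,fx=2,fy=2,interpolation=cv2.INTER_CUBIC))
E
```

```text
t: 40.58
eef_pos: [0.4225, -0.3451, 0.2698]
tcp_rot: [2.97, -1.022, 0.002]
force: [0.6, -0.0, -0.7]
grip_width: 0.738
t: 41.2
eef_pos: [0.3229, -0.3435, 0.2678]
tcp_rot: [2.97, -1.022, 0.001]
force: [0.8, -0.5, -0.3]
grip_width: 0.735
[ 0.3229116  -0.34354084  0.26780381] [ 0.84354991 -0.54704276 -0.2966536 ] 0.7351513550671809
```

View pics/s12c.png

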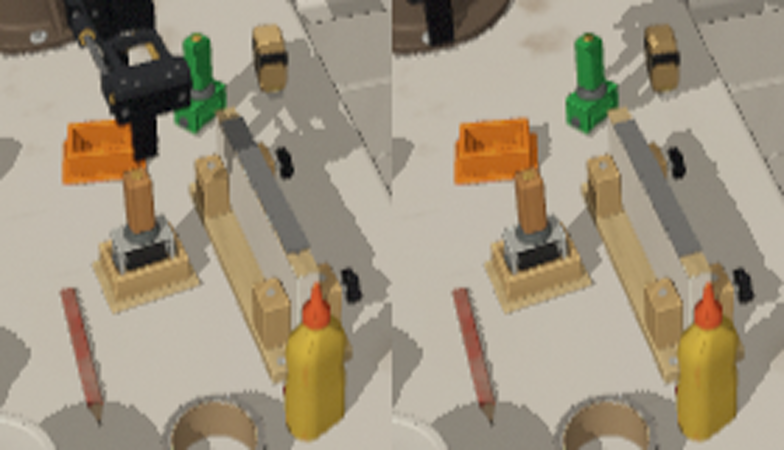

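View pics/w12c.png

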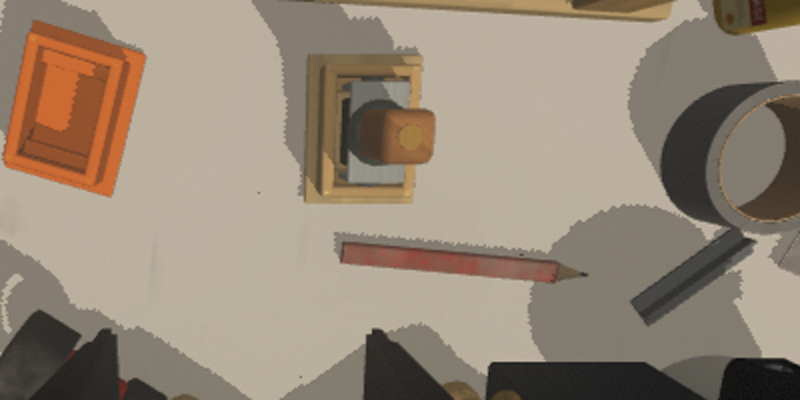

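```bash
python3 - <<'E'
from station import bot
print(bot.sign_off())
E
```

```text
the job is handed in; nothing more can be done
None
```

I rolled the trim down along its whole length, put the roller back in its stand and let go. The job is handed in at about 41 s.

- **Trim:** I rolled from one end to the other at about 11–16 N, then back at about 17–19 N. On the way back the roller height followed a straight line to about 0.1 mm (about 1.2 mm of slope over 190 mm). At the far end, pressing harder did not move it down. Both point to the trim being seated. The trim heights themselves are not reported, so this rests on the roller height and force.
- **Force limit:** the highest contact force I read was about 19 N, against the 40 N limit. I only got readings at the end of each short move, so brief peaks in between were not seen.
- **Roller:** it touched the ledges at the same height it was picked up from (67.6 mm at the tool tip). The last pictures show it upright in the pocket, with the gripper clear.
- **Other things:** in the side pictures from before the roller was gripped and at the end, the items in view (both look-alikes, glue bottle, tape roll, pencil and tape measure) are where they were. I did not re-check the mallet in the final pictures, but the arm did not work near it.

No check failed or disagreed.

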